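Shut and lock the sprung cover of a machine junction box

ROBOT

A 6-joint arm with a two-finger parallel gripper is mounted at the origin on a cart in front of the work surface, level with it; the furniture and walls round the work are solid. World frame = base frame: x ahead of the robot, y to its left, z up, the work surface at z = 0. Lengths are in m, angles in rad, forces in N, time in s.
With the tool pointing down it reaches from about 0.375 to 0.9 m from the base axis. Payload 3.1 kg.
Tool frame: the origin (TCP) lies midway between the tips of the shut fingers; the grasp point (between the pads) lies manip.hold_point_z behind it (manip.hold_point_z is the distance from the TCP to the grasp point, in m); z points along the fingers, y is the direction in which the jaws open and shut (so a half turn about z gives the same grasp; the last joint's range is limited). The gripper opens to 85 mm and grips with 20 to 120 N. Pads are 22 mm wide; open, the fingers measure 114 mm over their backs; the gripper's body (76 mm by 85 mm) begins 54 mm behind the grasp point. The pads swing forward as they close: fully open they stand 13 mm farther back than shut.
Start: joints at [1.095, 0.527, 1.433, -0, 1.181, -0.178], TCP at [0.183, 0.597, 0.231] pointing down, gripper open.
Joint ranges: [-3.08, 3.08], [-0.75, 2.2], [0.22, 2.44], [-1.43, 4.57], [0, 2.65], [-2.85, 2.85]. Speed limits (rad/s): [2.79, 2.79, 3.14, 3.14, 3.14, 3.14].

INTERFACE

Orientations are given as a unit quaternion [x, y, z, w].
In Python, from station import manip, snapshot, workorder, models gives the robot as it stands.
- The arm moves only by the tool jog_arm, never from a script. Its argument "commands" is a list of rows, each a list of 5 numbers: the opening in per cent of the stroke, from 0 (shut) to 100 (fully open), then the shift along the world's x, y, z in cm, then the turn about the world's z in rad. A call has 1 to 8 rows; each row shifts and turns the pose as measured when the row begins; what a row does not reach is not made up. A row lasts 1/12 s, in which the tool goes at most 41.7 mm and 7.16 degrees, less where a joint would pass 70% of its speed; a pose out of reach is approached as far as the arm can. A call with a gripper value outside its range is refused whole. The fingers move at their own pace and stop on an object; "squeeze" is the grip in N (left out, the last holds). Time passes only in rows, so rows that do not move let the fingers close. It gives the time, the measured TCP pose, the force and the opening at its end, in the units of the state.
- manip.sense(): the state, without advancing time (a new reading comes with each control period).
- snapshot(name): name is "scene" or "top"; returns a dict with "image" (420x560x3 uint8, red, green, blue), "intrinsics" (3x3 intrinsics, pixels), "D" ([k1, k2, p1, p2, k3] as OpenCV has them; the pictures are not rectified), "extrinsics" (4x4, takes a point from camera to world coordinates). Camera axes: x right, y down, z forward; pixel columns grow to the right and rows downward; lengths in m; the calibration is good to about 2 mm. A picture is of the moment at which its call begins. There is no depth.
- workorder.sign_off(): hands the job in, once; it reports no verdict.
Trained networks look in a picture, given as the dict that the camera call returned (one of the last four; its "shot" number tells which), for a name from the list of things; names that differ only in an ending like _2 or _b are one class to them, and where a whole thing is asked for, a point or a joint stands for the part that bears it (a point fixed in the world has none). Each returns a list of dicts, best first, with "score" (0 to 1); they miss things now and then, are a little off and sometimes report something else, mostly with a low value. They report only what shows in the picture. A call takes as long as a camera call.
- models.find_in(picture, name): "centre" ([x, y, z] in m, in world coordinates, good to about 4 mm: the middle of the surface that is visible of it).
- models.pinpoint(picture, name): "centre" ([x, y, z] in m, in world coordinates, good to about 4 mm: a listed point, or the origin of a listed thing).
The state is a dict: "t": time; "q": joint angles; "qd": joint speeds; "tau": joint torques, N m; "tcp_pos": TCP position; "tool_rot": TCP orientation; "force": force on the tool from outside, world axes, zero at the start; "ft_torque": the same for the moment, N m; "finger_gap": opening from 0.0 (shut) to 1.0 (fully open).
Only numpy, scipy, OpenCV 4.12 (cv2) and the standard library are available. Lean on these libraries where they do the work, as an engineer would, in place of code of your own. Each camera call takes 0.05 s, during which the arm holds its last target. There are 200 camera calls.

TASK

The sprung cover of the grey junction box is standing ajar. Set the fingertips in the slot of one of its two quarter-turn latches, press the cover fully home and turn the latch clockwise to its stop, then turn the other latch to its stop as well, so that the cover stays locked shut by itself. Nothing is to be gripped or picked up: do not lift the cover, and leave the loose things round the box where they are.

Things in the scene. Friction and masses are not known exactly. Their poses are not given: they have to be found in the camera images.
- junction_box: Grey sheet-steel junction box of a machine, lying on its back, fixed to the worktop: 230 mm front to back, 250 mm wide, 100 mm high, 108 mm to the cover's top when shut. Origin: centre of its underside; x points from its front (the cover's free edge, nearer the robot) to its back (the hinges), y to its left, z up.
- cover (a joint): Hinge of the grey sheet cover along the back edge of the box, 119 mm behind its centre and 105 mm up, in rad: 0 = fully home, grows as the front edge rises. Springs hold it ajar at 0.1 to 0.15 (front edge about 30 mm up). Pushing down at a latch with 4 to 7 N brings it home on a firm stop; let go, it springs up again unless a latch is locked. Locked, it rests at 0.002 to 0.008.
- cover_edge (a point): Middle of the cover's front edge, on its top face; 0.107 m above the worktop when the cover is home.
- latch_left (a joint): Turn of the left latch (seen from the box front), rad, clockwise from above: 0 = unlocked, slot along the box's width; 1.571 = locked, at its stop, slot front to back. Starts at 0 to 0.3, stays as left, resists with 0.06 N m. A cam arm below turns with it; from 0.5 rad on it slides under a keeper of the box if the cover is pressed home to about 2 mm; if not, it passes above and blocks the cover.
- slot_left (a point): Centre of the mouth of the left latch's slot, on its turning axis, level with the rotor's top: a round zinc rotor 68 mm across in a black ring 84 mm across, flush in the cover. Slot 56 x 30 mm, 15 mm deep, closed floor. x lies along the slot, z out of the cover. Cover home: 62 mm in front of and 58 mm to the left of the box's centre, 108 mm above the worktop, slot floor at 93 mm.
- latch_right (a joint): Turn of the right latch, the same as the left one: 0 unlocked, 1.571 locked, also clockwise; its cam works with a keeper of its own. On both, a dark dot on the rotor then stands at the white tick on the front of the black ring (unlocked: at the white dot on its right).
- slot_right (a point): Centre of the mouth of the right latch's slot, on its turning axis, level with the rotor's top: a round zinc rotor 68 mm across in a black ring 84 mm across, flush in the cover. Slot 56 x 30 mm, 15 mm deep, closed floor. x lies along the slot, z out of the cover. Cover home: 62 mm in front of and 58 mm to the right of the box's centre, 108 mm above the worktop, slot floor at 93 mm.
- spanner: Loose spanner, 209 mm long, lying to the right of the box (bystander). Origin: centre of its underside.
- hex_key: Loose hex key, 124 x 39 mm, lying in front of the box (bystander). Origin: centre of its underside.
- hex_bolt: Loose hex bolt, 36 mm tall, standing on its head to the left of the box (bystander). Origin: centre of its underside.
- bush: Loose steel bush, 22 mm across and 20 mm tall, standing to the left of the box (bystander). Origin: centre of its underside.

How it is judged:
By the outcome, as a careful person would: the job done as asked, in the order asked, and still so for the second after the job is handed in, with the robot touching nothing.
It also fails if it takes over 54 s, if anything falls off the work surface, if the arm or the gripper's body presses on something with over 40 N, if the wrist force passes 120 N, or if a joint passes its speed limit or range.

## Working session

There is one attempt and no reset: what is moved stays moved. The work goes in short steps, Python scripts to look and compute and a tool call to move; the robot and the scene stay as the last step left them, time stands still between calls to the robot, and variables do not carry over. Pictures are saved under pics/ and viewed, about 8 in all and at most 12, crops included, and the job is handed in when it is done.

Besides the shell and the picture viewer there is one more tool, called after "Request:" as name([rows], argument=value, ...), one row to a line, values as JSON. jog_arm: Moves the arm, as the interface text tells. Its arguments: {"type":"object","properties":{"commands":{"type":"array","items":{"type":"array","items":{"type":"number"}}},"squeeze":{"type":"number"}},"required":["commands"]}

```bash
mkdir -p pics; cat > h.py <<'E'
import cv2, numpy as np
from station import manip, snapshot, workorder, models
from scipy.spatial.transform import Rotation as R
def save(p,n): cv2.imwrite('pics/'+n+'.png',cv2.cvtColor(p['image'],cv2.COLOR_RGB2BGR))
def ray(p,uv,z):
    n=cv2.undistortPoints(np.array([[uv]],float),p['intrinsics'],np.array(p['D']))[0,0]
    E=np.array(p['extrinsics']);d=E[:3,:3]@[n[0],n[1],1];o=E[:3,3];return o+d*(z-o[2])/d[2]
E
python3 - <<'E'
from h import *
for c in('scene','top'):
    p=snapshot(c);save(p,c+'1')
    print(c,p['extrinsics'][:3,3] if hasattr(p['extrinsics'],'shape') else p['extrinsics'])
    for n in('junction_box','cover_edge','slot_left','slot_right','spanner','hex_key','hex_bolt','bush'):
        print(n,[(np.round(d['centre'],3).tolist(),round(d['score'],2)) for d in models.pinpoint(p,n)[:2]])
s=manip.sense();print(s,manip.hold_point_z)
E
```

```text
scene [-0.0440897   0.04912817  0.54773795]
junction_box [([0.528, -0.336, 0.002], 0.57)]
cover_edge [([0.429, -0.279, 0.138], 0.76)]
slot_left [([0.505, -0.258, 0.129], 0.67)]
slot_right [([0.451, -0.359, 0.127], 0.92)]
spanner []
hex_key [([0.396, -0.227, 0.002], 0.56)]
hex_bolt [([0.585, -0.181, 0.0], 0.58)]
bush [([0.658, -0.227, 0.001], 0.6)]
top [ 0.44270563 -0.33761317  0.99447906]
junction_box [([0.527, -0.335, -0.0], 0.93)]
cover_edge [([0.422, -0.278, 0.14], 0.7)]
slot_left [([0.503, -0.258, 0.13], 0.95), ([0.583, -0.177, 0.0], 0.52)]
slot_right [([0.447, -0.357, 0.134], 0.75)]
spanner []
hex_key [([0.395, -0.232, -0.005], 0.62)]
hex_bolt [([0.583, -0.177, -0.001], 0.55)]
bush [([0.652, -0.222, -0.004], 0.47)]
{'t': 0.9, 'q': array([ 1.09449851e+00,  5.27431230e-01,  1.43268644e+00, -2.38850886e-05,
        1.18143052e+00, -1.78471269e-01]), 'qd': array([ 6.77373465e-04, -7.62173799e-05,  1.36777369e-03, -7.60683020e-04,
        1.42898533e-04,  6.01842852e-04]), 'tau': array([-6.01322645e-04, -4.42299950e+01, -1.78422958e+01, -2.71936879e-04,
        7.47658341e-04, -6.40949693e-06]), 'tcp_pos': array([0.18335254, 0.59747702, 0.23135702]), 'tool_rot': array([1.48359039e-01, 9.88933564e-01, 1.74998689e-05, 1.76115447e-05]), 'force': array([ 0.82376194, -0.57396142,  0.35689166]), 'ft_torque': array([-0.0131844 , -0.01024058, -0.00970512]), 'finger_gap': 0.9967087506674704} 0.0187
```

View pics/top1.png

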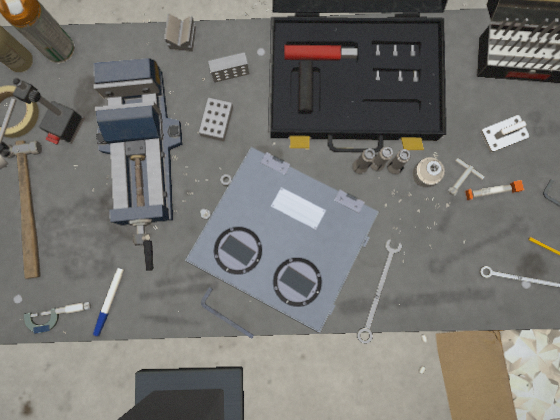

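View pics/scene1.png

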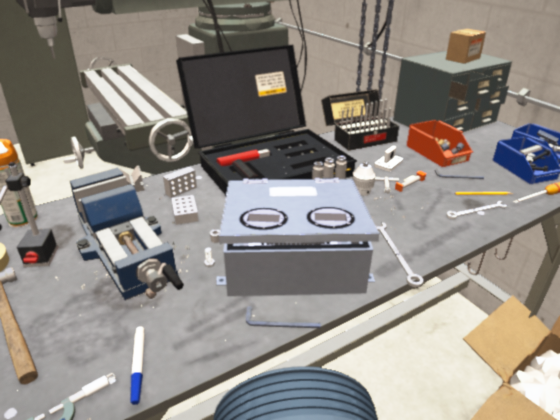

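```bash
python3 - <<'E'
from h import *
p=snapshot('top');g=p['image'].copy()
th=0.13
L0=ray(p,(238,249),.115);R0=ray(p,(298,281),.115);print(L0,R0)
gray=cv2.cvtColor(g,cv2.COLOR_RGB2GRAY)
big=cv2.resize(g[215:315,185:335],None,fx=5,fy=5,interpolation=cv2.INTER_CUBIC)
cv2.imwrite('pics/crop1.png',big[:,:,::-1])
bg=cv2.resize(gray[215:315,185:335],None,fx=5,fy=5,interpolation=cv2.INTER_CUBIC)
for t in(60,75,90,105):
  m=(bg<t).astype(np.uint8)
  cs,_=cv2.findContours(m,cv2.RETR_LIST,cv2.CHAIN_APPROX_NONE)
  for c in cs:
    a=cv2.contourArea(c)
    if 5000<a:
      r=cv2.minAreaRect(c);b=cv2.boxPoints(r)/5+[185,215]
      w=np.array([ray(p,q,.118) for q in b])[:,:2]
      e=[w[1]-w[0],w[2]-w[1]];e.sort(key=np.linalg.norm)
      print(t,int(a),np.round(b.mean(0),1),np.round(w.mean(0),4),'size',[round(np.linalg.norm(x),4) for x in e],'ang',round(np.arctan2(e[1][1],e[1][0])%np.pi,3))
E
```

```text
[ 0.50726907 -0.25654658  0.115     ] [ 0.44844976 -0.36044513  0.115     ]
90 12059 [297.6 281.7] [ 0.4473 -0.3595] size [np.float64(0.0278), np.float64(0.0548)] ang 0.967
90 11709 [238.  250.1] [ 0.5052 -0.2567] size [np.float64(0.0278), np.float64(0.0549)] ang 0.947
90 5493 [250.  246.8] [ 0.5106 -0.2779] size [np.float64(0.0406), np.float64(0.0826)] ang 0.276
105 5432 [308.  294.5] [ 0.425  -0.3769] size [np.float64(0.0284), np.float64(0.0765)] ang 2.251
105 13076 [297.5 281.7] [ 0.4473 -0.3593] size [np.float64(0.0292), np.float64(0.056)] ang 0.973
105 8396 [291.9 275.8] [ 0.4579 -0.3502] size [np.float64(0.057), np.float64(0.0851)] ang 2.265
105 12617 [238.  250.1] [ 0.5052 -0.2567] size [np.float64(0.0291), np.float64(0.056)] ang 0.947
105 11440 [238.  249.2] [ 0.5069 -0.2568] size [np.float64(0.0798), np.float64(0.0862)] ang 1.481
```

View pics/crop1.png

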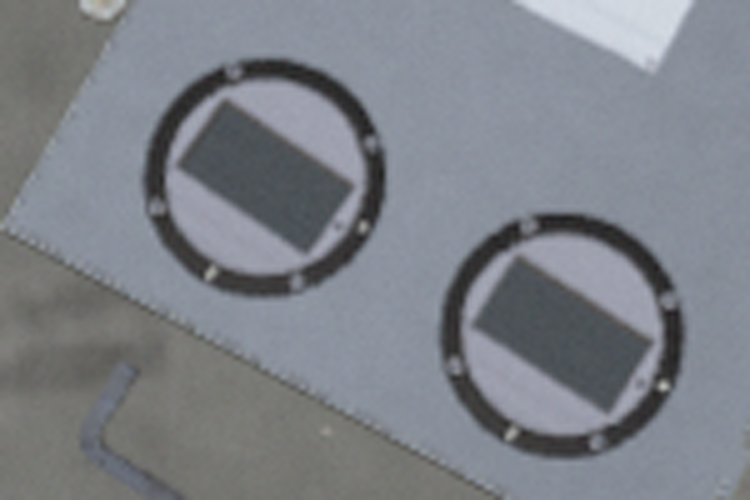

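Request:
jog_arm([
  [15, 1.0, -2, 3, 0],
  [15, 1.4, -3.8, 0, -0.04],
  [15, 1.4, -3.8, 0, -0.04],
  [15, 1.4, -3.8, 0, -0.04],
  [15, 1.4, -3.8, 0, -0.04],
  [15, 1.4, -3.8, 0, -0.04],
  [15, 1.4, -3.8, 0, -0.04],
  [15, 1.4, -3.8, 0, -0.04],
], squeeze=40)

```text
t: 1.62
tcp_pos: [0.2918, 0.3101, 0.2618]
tool_rot: [0.284, 0.959, 0.005, 0.002]
force: [1.8, 0.3, -0.3]
finger_gap: 0.149
```

Request:
jog_arm([
  [15, 1.4, -3.8, 0, 0],
  [15, 1.4, -3.8, 0, 0],
  [15, 1.4, -3.8, 0, 0],
  [15, 1.4, -3.8, 0, 0],
  [15, 1.4, -3.8, 0, 0],
  [15, 1.4, -3.8, 0, 0],
  [15, 1.4, -3.8, 0, 0],
  [15, 1.4, -3.8, 0, 0],
])

```text
t: 2.28
tcp_pos: [0.4046, -0.0041, 0.2651]
tool_rot: [0.284, 0.959, 0.007, 0.007]
force: [0.4, 0.5, 0.1]
finger_gap: 0.151
```

Request:
jog_arm([
  [15, 1.4, -3.6, 0, -0.02],
  [15, 1.4, -3.6, 0, -0.02],
  [15, 1.4, -3.6, 0, -0.01],
  [15, 1.4, -3.6, 0, 0],
  [15, 1.4, -3.6, 0, 0],
  [15, 1.4, -3.6, 0, 0],
  [15, 1.4, -3.0, 0, 0],
  [15, 0, 0, 0, 0],
])

```text
t: 2.95
tcp_pos: [0.5077, -0.2739, 0.2672]
tool_rot: [0.314, 0.949, 0.004, 0.013]
force: [-0.4, -0.4, 0.1]
finger_gap: 0.146
```

```bash
cat >> h.py <<'E'
def st():
    s=manip.sense();M=R.from_quat(s['tool_rot']).as_matrix();y=M[:,1]
    print('t',round(s['t'],2),'tcp',np.round(s['tcp_pos'],4),'yang',round(np.arctan2(y[1],y[0]),3),'z',np.round(M[:,2],3),'F',np.round(s['force'],1),'T',np.round(s['ft_torque'],2),'q6',round(s['q'][5],2),'gap',round(s['finger_gap'],3))
E
python3 -c "from h import *; st()"
```

```text
t 2.95 tcp [ 0.5077 -0.2739  0.2672] yang 0.931 z [ 0.028 -0.001 -1.   ] F [-0.4 -0.4  0.1] T [-0.05 -0.02 -0.02] q6 -1.64 gap 0.146
```

Request:
jog_arm([
  [15, -0.4, 1.7, -3, 0.01],
  [15, 0, 0, -3, 0],
  [15, 0, 0, -3, 0],
  [15, 0, 0, -1, 0],
  [15, 0, 0, 0, 0],
])

```text
t: 3.37
tcp_pos: [0.5058, -0.2611, 0.166]
tool_rot: [0.312, 0.95, 0.002, 0.018]
force: [0.3, -0.4, -0.0]
finger_gap: 0.153
```

```bash
python3 -c "
from h import *; st()
for c in('top','scene'):
    p=snapshot(c);save(p,c+'2')
    for n in('slot_left','slot_right'): print(n,[(np.round(d['centre'],3).tolist(),round(d['score'],2)) for d in models.pinpoint(p,n)[:2]])
p=snapshot('scene');cv2.imwrite('pics/s2c.png',cv2.resize(p['image'][130:270,200:390],None,fx=4,fy=4)[:,:,::-1])
"
```

```text
t 3.37 tcp [ 0.5058 -0.2611  0.166 ] yang 0.936 z [ 0.035 -0.006 -0.999] F [ 0.3 -0.4 -0. ] T [-0.01  0.01 -0.02] q6 -1.63 gap 0.153
slot_left []
slot_right [([0.448, -0.355, 0.129], 0.69)]
slot_left [([0.506, -0.256, 0.13], 0.7), ([0.529, -0.337, -0.0], 0.42)]
slot_right [([0.446, -0.36, 0.128], 0.79)]
```

View pics/s2c.png

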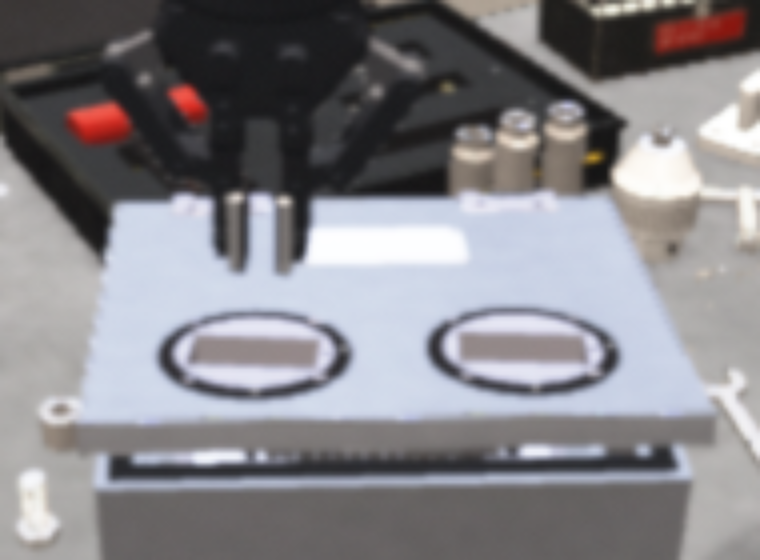

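Request:
jog_arm([
  [15, -0.1, 0.45, -1.5, 0.01],
  [15, 0, 0, -1.0, 0],
  [15, 0, 0, -0.4, 0],
  [15, 0, 0, 0, 0],
])

```text
t: 4.05
tcp_pos: [0.5092, -0.26, 0.1438]
tool_rot: [0.307, 0.951, -0.001, 0.026]
force: [-0.3, -0.3, -0.1]
finger_gap: 0.15
```

```bash
python3 -c "
from h import *; st()"
```

```text
t 4.05 tcp [ 0.5092 -0.26    0.1438] yang 0.947 z [ 0.049 -0.017 -0.999] F [-0.3 -0.3 -0.1] T [-0.05  0.03 -0.02] q6 -1.64 gap 0.15
```

Request:
jog_arm([
  [15, -0.6, 0.45, -0.4, 0],
  [15, -0.1, 0.05, -0.6, 0],
])

```text
t: 4.22
tcp_pos: [0.503, -0.2558, 0.1347]
tool_rot: [0.307, 0.951, -0.001, 0.027]
force: [0.0, 0.3, -0.9]
finger_gap: 0.15
```

```bash
python3 -c "
from h import *; st();print(manip.sense()['q'],manip.sense()['qd'])"
```

```text
t 4.22 tcp [ 0.503  -0.2558  0.1347] yang 0.947 z [ 0.051 -0.019 -0.998] F [ 0.   0.3 -0.9] T [-0.01  0.01  0.01] q6 -1.64 gap 0.15
[-0.67780009  0.56115419  1.71624807  0.02387202  0.81217818 -1.64040405] [-0.01006706  0.10665689  0.0465755   0.00254886 -0.21726566 -0.01040476]
```

Request:
jog_arm([
  [15, -0.05, 0, -0.8, 0],
  [15, -0.05, 0, -0.8, 0],
  [15, -0.05, 0, -0.6, 0],
])

```text
t: 4.47
tcp_pos: [0.5015, -0.256, 0.1117]
tool_rot: [0.307, 0.951, -0.002, 0.029]
force: [1.1, 1.0, 0.1]
finger_gap: 0.15
```

```bash
python3 -c "
from h import *; st()
p=snapshot('scene');cv2.imwrite('pics/s3c.png',cv2.resize(p['image'][130:270,200:390],None,fx=4,fy=4)[:,:,::-1])
"
```

```text
t 4.47 tcp [ 0.5015 -0.256   0.1117] yang 0.947 z [ 0.053 -0.021 -0.998] F [1.1 1.  0.1] T [ 0.1  -0.13 -0.02] q6 -1.64 gap 0.15
```

View pics/s3c.png

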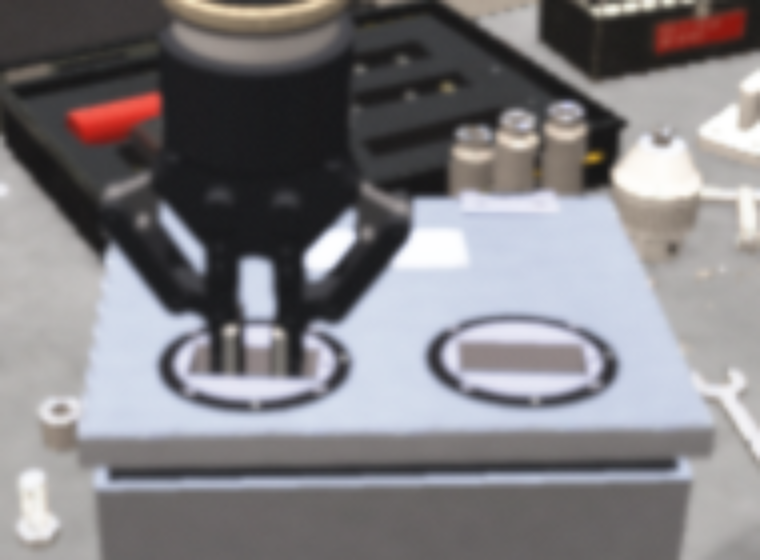

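Request:
jog_arm([
  [15, -0.1, 0.05, -1.0, 0],
  [15, -0.05, 0.05, -0.8, 0],
  [15, 0, 0, -0.5, 0],
])

```text
t: 4.77
tcp_pos: [0.5012, -0.256, 0.0924]
tool_rot: [0.307, 0.951, -0.002, 0.03]
force: [-16.1, 10.4, 80.6]
finger_gap: 0.147
```

```bash
python3 -c "
from h import *; st()"
```

```text
t 4.77 tcp [ 0.5012 -0.256   0.0924] yang 0.947 z [ 0.056 -0.022 -0.998] F [-16.1  10.4  80.6] T [ 1.59  2.51 -0.02] q6 -1.65 gap 0.147
```

Request:
jog_arm([
  [15, 0, 0, -0.1, 0],
  [15, 0, 0, -0.1, -0.12],
])

```text
t: 4.93
tcp_pos: [0.5014, -0.2567, 0.0948]
tool_rot: [0.364, 0.931, -0.005, 0.031]
force: [-0.1, -2.4, 3.6]
finger_gap: 0.151
```

```bash
python3 -c "
from h import *; st()"
```

```text
t 4.93 tcp [ 0.5014 -0.2567  0.0948] yang 0.826 z [ 0.055 -0.032 -0.998] F [-0.1 -2.4  3.6] T [-0.35  0.05  0.01] q6 -1.51 gap 0.151
```

Request:
jog_arm([
  [15, 0, 0.03, -0.25, -0.12],
  [15, 0, 0.03, -0.25, -0.12],
])

```text
t: 5.1
tcp_pos: [0.5019, -0.2578, 0.0932]
tool_rot: [0.477, 0.878, -0.01, 0.032]
force: [-7.4, 4.4, 28.9]
finger_gap: 0.154
```

```bash
python3 -c "
from h import *; st()"
```

```text
t 5.1 tcp [ 0.5019 -0.2578  0.0932] yang 0.576 z [ 0.047 -0.049 -0.998] F [-7.4  4.4 28.9] T [0.57 1.13 0.07] q6 -1.23 gap 0.154
```

Request:
jog_arm([
  [15, -0.1, 0.15, -0.22, -0.12],
  [15, -0.05, 0.1, -0.22, -0.12],
  [15, -0.05, 0.1, -0.22, -0.12],
])

```text
t: 5.35
tcp_pos: [0.5008, -0.2575, 0.0935]
tool_rot: [0.632, 0.774, -0.019, 0.034]
force: [-3.5, 1.6, 16.1]
finger_gap: 0.147
```

```bash
python3 -c "
from h import *; st()"
```

```text
t 5.35 tcp [ 0.5008 -0.2575  0.0935] yang 0.201 z [ 0.028 -0.072 -0.997] F [-3.5  1.6 16.1] T [0.07 0.71 0.04] q6 -0.81 gap 0.147
```

Request:
jog_arm([
  [15, -0.05, 0.12, -0.25, -0.12],
  [15, -0.05, 0.12, -0.25, -0.12],
  [15, -0.05, 0.12, -0.25, -0.12],
  [15, -0.05, 0.12, -0.25, -0.12],
])

```text
t: 5.68
tcp_pos: [0.4997, -0.2566, 0.0935]
tool_rot: [0.804, 0.593, -0.029, 0.033]
force: [-3.5, -0.4, 18.1]
finger_gap: 0.151
```

```bash
python3 -c "
from h import *; st()"
```

```text
t 5.68 tcp [ 0.4997 -0.2566  0.0935] yang -0.298 z [-0.008 -0.088 -0.996] F [-3.5 -0.4 18.1] T [0.09 0.72 0.09] q6 -0.25 gap 0.151
```

Request:
jog_arm([
  [15, -0.02, 0.1, -0.22, -0.12],
  [15, -0.02, 0.1, -0.22, -0.12],
  [15, -0.02, 0.1, -0.22, -0.08],
])

```text
t: 5.93
tcp_pos: [0.4993, -0.2558, 0.0936]
tool_rot: [0.891, 0.451, -0.036, 0.031]
force: [-2.7, 0.7, 16.0]
finger_gap: 0.149
```

```bash
python3 -c "
from h import *; st()"
```

```text
t 5.93 tcp [ 0.4993 -0.2558  0.0936] yang -0.633 z [-0.036 -0.088 -0.995] F [-2.7  0.7 16. ] T [0.11 0.73 0.  ] q6 0.11 gap 0.149
```

Request:
jog_arm([
  [15, 0, 0.08, -0.22, -0.1],
  [15, 0, 0.08, -0.22, -0.1],
])

```text
t: 6.1
tcp_pos: [0.4992, -0.2554, 0.0937]
tool_rot: [0.933, 0.356, -0.04, 0.029]
force: [-1.5, 2.2, 17.5]
finger_gap: 0.148
```

```bash
python3 -c "
from h import *; st()"
```

```text
t 6.1 tcp [ 0.4992 -0.2554  0.0937] yang -0.84 z [-0.053 -0.083 -0.995] F [-1.5  2.2 17.5] T [0.29 0.5  0.24] q6 0.32 gap 0.148
```

Request:
jog_arm([
  [15, 0, 0.05, -0.2, -0.1],
  [15, 0, 0.05, -0.2, -0.1],
])

```text
t: 6.27
tcp_pos: [0.5004, -0.2553, 0.0939]
tool_rot: [0.965, 0.259, -0.042, 0.027]
force: [-3.1, 1.3, 15.1]
finger_gap: 0.15
```

```bash
python3 -c "
from h import *; st()"
```

```text
t 6.27 tcp [ 0.5004 -0.2553  0.0939] yang -1.045 z [-0.067 -0.075 -0.995] F [-3.1  1.3 15.1] T [0.42 0.79 1.23] q6 0.52 gap 0.15
```

Request:
jog_arm([
  [15, 0, 0, 0.05, 0.12],
  [15, 0, 0, 0.05, 0.12],
  [15, 0, 0, 0.5, 0],
  [15, 0, 0, 2, 0],
  [15, 0, 0, 3, 0.1],
  [15, 0, 0, 1, 0.12],
  [15, 0, 0, 0, 0.12],
  [15, 0, 0, 0, 0.12],
])

```text
t: 6.93
tcp_pos: [0.5001, -0.2548, 0.1617]
tool_rot: [0.815, 0.578, -0.032, 0.039]
force: [-0.3, 0.5, -0.3]
finger_gap: 0.151
```

```bash
python3 -c "
from h import *; st()
p=snapshot('scene');cv2.imwrite('pics/s4c.png',cv2.resize(p['image'][130:270,200:390],None,fx=4,fy=4)[:,:,::-1])
for c in('top','scene'):
    p=snapshot(c)
    for n in('slot_left','slot_right','cover_edge'): print(n,[(np.round(d['centre'],3).tolist(),round(d['score'],2)) for d in models.pinpoint(p,n)[:2]])
"
```

```text
t 6.93 tcp [ 0.5001 -0.2548  0.1617] yang -0.336 z [-0.007 -0.102 -0.995] F [-0.3  0.5 -0.3] T [ 0.07 -0.06 -0.04] q6 -0.22 gap 0.151
slot_left [([0.504, -0.259, 0.109], 0.65), ([0.526, -0.338, -0.002], 0.38)]
slot_right [([0.445, -0.355, 0.112], 0.6)]
cover_edge [([0.424, -0.28, 0.112], 0.7)]
slot_left [([0.506, -0.256, 0.106], 0.67)]
slot_right [([0.443, -0.359, 0.104], 0.97)]
cover_edge [([0.425, -0.277, 0.11], 0.95)]
```

View pics/s4c.png

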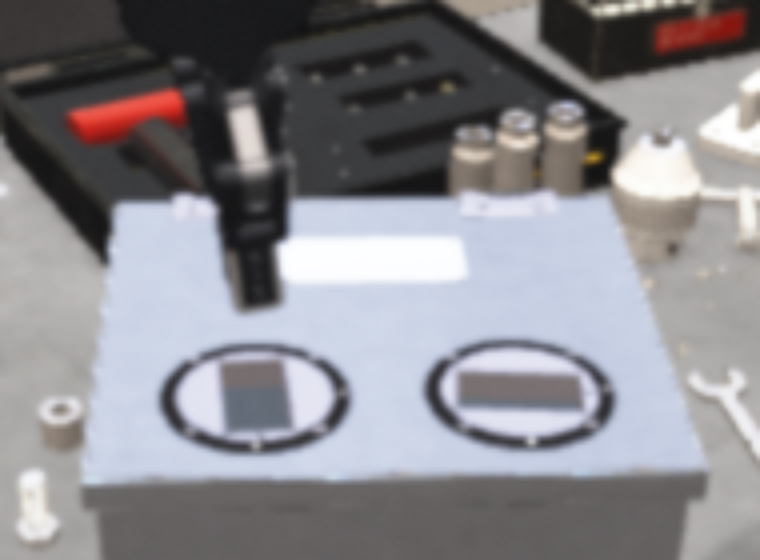

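Request:
jog_arm([
  [15, -0.7, -1.2, 0, 0.12],
  [15, -0.7, -1.2, 0, 0.12],
  [15, -0.7, -1.2, 0, 0.12],
  [15, -0.7, -1.2, 0, 0.12],
  [15, -0.7, -1.2, 0, 0.12],
  [15, -0.7, -1.2, 0, 0.12],
  [15, -0.7, -1.2, 0, 0.12],
  [15, -0.7, -1.2, 0, 0.12],
])

```text
t: 8.05
tcp_pos: [0.4431, -0.3504, 0.1583]
tool_rot: [0.441, 0.896, -0.01, 0.048]
force: [-0.6, 0.7, 0.3]
finger_gap: 0.151
```

Request:
jog_arm([
  [15, 0, 0, 0, 0.12],
  [15, 0, 0, 0, 0.12],
  [15, 0, 0, 0, 0.1],
  [15, 0, 0, 0, 0],
])

```text
t: 8.38
tcp_pos: [0.4411, -0.3546, 0.1576]
tool_rot: [0.278, 0.959, -0.002, 0.049]
force: [0.6, -0.0, -1.1]
finger_gap: 0.149
```

```bash
python3 -c "
from h import *; st()"
```

```text
t 8.38 tcp [ 0.4411 -0.3546  0.1576] yang 1.008 z [ 0.092 -0.031 -0.995] F [ 0.6 -0.  -1.1] T [0.   0.04 0.04] q6 -1.96 gap 0.149
```

Request:
jog_arm([
  [15, 0.1, -0.2, -2, -0.04],
  [15, 0, 0, -2, 0],
  [15, 0, 0, 0, 0],
])

```text
t: 8.63
tcp_pos: [0.443, -0.3581, 0.1177]
tool_rot: [0.303, 0.952, -0.004, 0.05]
force: [0.0, 0.5, -0.0]
finger_gap: 0.15
```

```bash
python3 -c "
from h import *; st()
p=snapshot('scene');cv2.imwrite('pics/s5c.png',cv2.resize(p['image'][130:270,200:390],None,fx=4,fy=4)[:,:,::-1])"
```

```text
t 8.63 tcp [ 0.443  -0.3581  0.1177] yang 0.955 z [ 0.093 -0.038 -0.995] F [ 0.   0.5 -0. ] T [0.02 0.11 0.  ] q6 -1.91 gap 0.15
```

View pics/s5c.png

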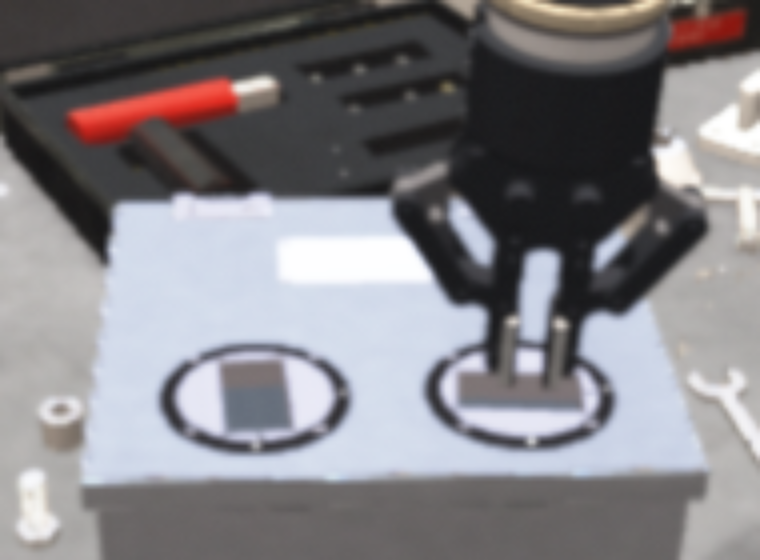

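Fingertips (crop ~(535,375)) hover just over the right slot, aligned along it; the left latch stays locked. Lower in.

Request:
jog_arm([
  [15, -0.05, 0.08, -1.2, 0],
  [15, -0.05, 0.08, -1.0, 0],
  [15, 0, 0.05, -0.2, 0],
])

```text
t: 8.93
tcp_pos: [0.4443, -0.3577, 0.0968]
tool_rot: [0.304, 0.951, -0.006, 0.053]
force: [-0.9, -0.1, -0.4]
finger_gap: 0.152
```

```bash
python3 -c "
from h import *; st()"
```

```text
t 8.93 tcp [ 0.4443 -0.3577  0.0968] yang 0.952 z [ 0.097 -0.044 -0.994] F [-0.9 -0.1 -0.4] T [ 0.01  0.08 -0.03] q6 -1.91 gap 0.152
```

Request:
jog_arm([
  [15, -0.1, 0.08, -0.4, -0.1],
  [15, -0.05, 0.1, -0.22, -0.12],
  [15, -0.05, 0.1, -0.22, -0.12],
])

```text
t: 9.18
tcp_pos: [0.4446, -0.3597, 0.0939]
tool_rot: [0.467, 0.883, -0.019, 0.056]
force: [-5.1, 1.9, 11.6]
finger_gap: 0.152
```

```bash
python3 -c "
from h import *; st()"
```

```text
t 9.18 tcp [ 0.4446 -0.3597  0.0939] yang 0.599 z [ 0.081 -0.086 -0.993] F [-5.1  1.9 11.6] T [0.19 0.91 0.01] q6 -1.49 gap 0.152
```

Request:
jog_arm([
  [15, -0.1, 0.25, -0.25, -0.12],
  [15, -0.05, 0.2, -0.25, -0.12],
  [15, -0.05, 0.15, -0.25, -0.12],
  [15, -0.05, 0.15, -0.25, -0.12],
])

```text
t: 9.52
tcp_pos: [0.443, -0.359, 0.094]
tool_rot: [0.67, 0.739, -0.039, 0.056]
force: [-3.3, 0.1, 10.5]
finger_gap: 0.152
```

```bash
python3 -c "
from h import *; st()"
```

```text
t 9.52 tcp [ 0.443 -0.359  0.094] yang 0.1 z [ 0.031 -0.133 -0.991] F [-3.3  0.1 10.5] T [-0.02  0.7   0.  ] q6 -0.85 gap 0.152
```

Request:
jog_arm([
  [15, -0.02, 0.2, -0.25, -0.12],
  [15, -0.02, 0.2, -0.25, -0.12],
  [15, -0.02, 0.15, -0.25, -0.12],
  [15, 0, 0.15, -0.25, -0.12],
])

```text
t: 9.85
tcp_pos: [0.4418, -0.3577, 0.0942]
tool_rot: [0.831, 0.55, -0.057, 0.051]
force: [-3.7, -0.1, 10.2]
finger_gap: 0.151
```

```bash
python3 -c "
from h import *; st()"
```

```text
t 9.85 tcp [ 0.4418 -0.3577  0.0942] yang -0.4 z [-0.04  -0.148 -0.988] F [-3.7 -0.1 10.2] T [-0.05  0.73  0.01] q6 -0.26 gap 0.151
```

Request:
jog_arm([
  [15, 0.02, 0.1, -0.25, -0.12],
  [15, 0.03, 0.1, -0.25, -0.12],
  [15, 0.03, 0.1, -0.25, -0.12],
  [15, 0.03, 0.1, -0.25, -0.1],
])

```text
t: 10.18
tcp_pos: [0.4419, -0.3562, 0.0943]
tool_rot: [0.938, 0.337, -0.071, 0.04]
force: [-1.8, 1.5, 8.5]
finger_gap: 0.148
```

```bash
python3 -c "
from h import *; st()"
```

```text
t 10.18 tcp [ 0.4419 -0.3562  0.0943] yang -0.88 z [-0.107 -0.123 -0.987] F [-1.8  1.5  8.5] T [0.12 0.41 0.17] q6 0.25 gap 0.148
```

Request:
jog_arm([
  [15, 0.03, 0.05, -0.2, -0.1],
  [15, 0.03, 0.05, -0.2, -0.1],
])

```text
t: 10.35
tcp_pos: [0.4423, -0.3564, 0.0948]
tool_rot: [0.967, 0.239, -0.077, 0.035]
force: [-6.9, 2.0, 16.7]
finger_gap: 0.151
```

```bash
python3 -c "
from h import *; st()"
```

```text
t 10.35 tcp [ 0.4423 -0.3564  0.0948] yang -1.084 z [-0.132 -0.104 -0.986] F [-6.9  2.  16.7] T [0.02 1.36 0.42] q6 0.45 gap 0.151
```

Request:
jog_arm([
  [15, 0.03, 0.05, -0.2, -0.1],
])

```text
t: 10.43
tcp_pos: [0.442, -0.3562, 0.0951]
tool_rot: [0.978, 0.192, -0.08, 0.032]
force: [-3.6, 3.1, 8.3]
finger_gap: 0.149
```

```bash
python3 -c "
from h import *; st()"
```

```text
t 10.43 tcp [ 0.442  -0.3562  0.0951] yang -1.181 z [-0.145 -0.093 -0.985] F [-3.6  3.1  8.3] T [0.48 0.6  2.37] q6 0.54 gap 0.149
```

Request:
jog_arm([
  [15, 0, 0, 0.05, 0.12],
  [15, 0, 0, 0.05, 0.12],
  [15, 0, 0, 0.5, 0.05],
  [15, 0, 0, 2, 0],
  [15, 0, 0, 4, 0],
  [15, 0, 0, 4, 0],
  [15, -0.5, 3, 2, 0],
  [15, -0.5, 4, 0, 0],
])

```text
t: 11.1
tcp_pos: [0.4323, -0.2893, 0.2283]
tool_rot: [0.94, 0.331, -0.075, 0.045]
force: [0.6, 0.3, -0.8]
finger_gap: 0.148
```

Request:
jog_arm([
  [15, 0, 4, 0, 0],
  [15, 0, 4, 0, 0],
  [15, 0, 4, 0, 0],
  [15, 0, 4, 0, 0],
  [15, 0, 4, 0, 0],
  [15, 0, 4, 0, 0],
  [15, 0, 4, 0, 0],
  [15, 0, 4, 0, 0],
])

```text
t: 11.77
tcp_pos: [0.4325, 0.0408, 0.2396]
tool_rot: [0.943, 0.322, -0.067, 0.054]
force: [0.0, -0.2, 0.3]
finger_gap: 0.152
```

```bash
python3 -c "
from h import *; st()
p=snapshot('top')
for n in('slot_left','slot_right','cover_edge','hex_key','hex_bolt','bush'): print(n,[(np.round(d['centre'],3).tolist(),round(d['score'],2)) for d in models.pinpoint(p,n)[:1]])
cv2.imwrite('pics/t6.png',cv2.resize(p['image'][200:335,175:335],None,fx=5,fy=4.4,interpolation=cv2.INTER_CUBIC)[:,:,::-1])
g=cv2.cvtColor(p['image'],cv2.COLOR_RGB2GRAY);bg=cv2.resize(g[215:315,185:335],None,fx=5,fy=5,interpolation=cv2.INTER_CUBIC)
for t in(75,90,100):
  for c in cv2.findContours((bg<t).astype(np.uint8),cv2.RETR_LIST,cv2.CHAIN_APPROX_NONE)[0]:
    if 9000<cv2.contourArea(c)<15000:
      b=cv2.boxPoints(cv2.minAreaRect(c))/5+[185,215];w=np.array([ray(p,q,.1) for q in b])[:,:2]
      e=sorted([w[1]-w[0],w[2]-w[1]],key=np.linalg.norm);print(t,w.mean(0).round(4),[round(np.linalg.norm(x),4) for x in e],'ang',round(np.arctan2(e[1][1],e[1][0])%np.pi-np.pi,3))
"
```

```text
t 11.77 tcp [0.4325 0.0408 0.2396] yang -0.908 z [-0.091 -0.144 -0.985] F [ 0.  -0.2  0.3] T [ 0.05 -0.06 -0.01] q6 0.93 gap 0.152
slot_left [([0.5, -0.256, 0.109], 0.8)]
slot_right [([0.447, -0.354, 0.11], 0.89)]
cover_edge [([0.421, -0.28, 0.11], 0.65)]
hex_key [([0.392, -0.227, -0.006], 0.59)]
hex_bolt [([0.586, -0.176, -0.002], 0.6)]
bush []
90 [ 0.4458 -0.3583] [np.float64(0.028), np.float64(0.0544)] ang -0.499
90 [ 0.5035 -0.2564] [np.float64(0.0287), np.float64(0.0544)] ang -0.444
100 [ 0.4458 -0.3582] [np.float64(0.0288), np.float64(0.0552)] ang -0.499
100 [ 0.5035 -0.2564] [np.float64(0.0294), np.float64(0.0552)] ang -0.446
```

View pics/t6.png

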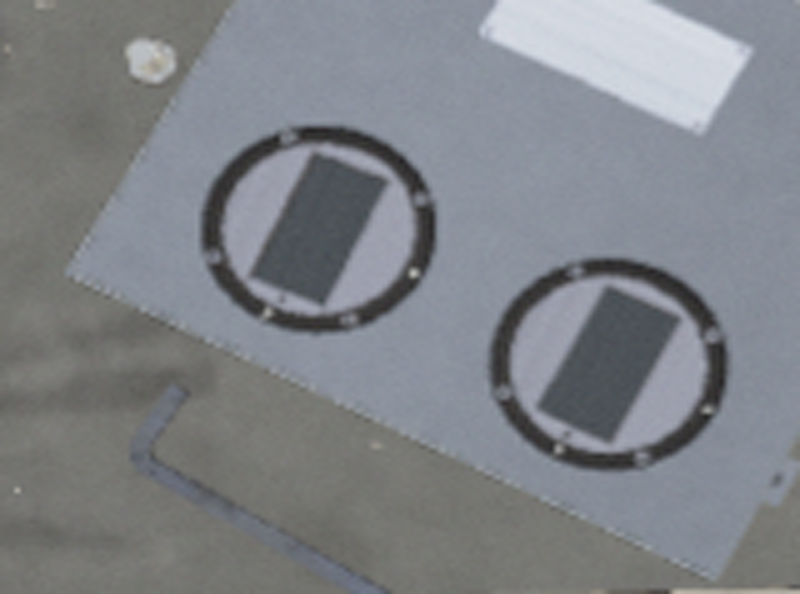

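Request:
jog_arm([
  [15, 0.8, -3.7, 0, 0.05],
  [15, 0.8, -3.7, 0, 0.05],
  [15, 0.8, -3.7, 0, 0.05],
  [15, 0.8, -3.7, 0, 0.05],
  [15, 0.8, -3.7, 0, 0.05],
  [15, 0.8, -3.7, 0, 0.05],
  [15, 0.8, -3.7, 0, 0.05],
  [15, 0.8, -3.0, -2, 0],
])

```text
t: 12.78
tcp_pos: [0.4944, -0.2745, 0.2226]
tool_rot: [0.872, 0.481, -0.056, 0.068]
force: [1.6, -0.1, 0.7]
finger_gap: 0.147
```

```bash
python3 -c "
from h import *; st()"
```

```text
t 12.78 tcp [ 0.4944 -0.2745  0.2226] yang -0.557 z [-0.033 -0.173 -0.984] F [ 1.6 -0.1  0.7] T [ 0.11 -0.01  0.02] q6 0.04 gap 0.147
```

Request:
jog_arm([
  [15, 0.3, 1.0, -3, 0],
  [15, 0.2, 0.7, -3, 0],
  [15, 0, 0.2, -3, 0],
  [15, 0, 0.1, -1.3, 0],
  [15, 0, 0, 0, 0],
])

```text
t: 13.2
tcp_pos: [0.4956, -0.2772, 0.1146]
tool_rot: [0.88, 0.467, -0.057, 0.072]
force: [-0.3, 0.6, -0.1]
finger_gap: 0.152
```

```bash
python3 -c "
from h import *; st()"
```

```text
t 13.2 tcp [ 0.4956 -0.2772  0.1146] yang -0.589 z [-0.033 -0.179 -0.983] F [-0.3  0.6 -0.1] T [0.12 0.   0.04] q6 0.15 gap 0.152
```

Request:
jog_arm([
  [15, 0.3, 1.2, 0.3, 0],
  [15, 0.2, 0.9, 0.2, 0],
  [15, 0, 0.1, 0, 0],
])

```text
t: 13.45
tcp_pos: [0.499, -0.258, 0.1202]
tool_rot: [0.882, 0.463, -0.057, 0.071]
force: [1.1, -0.5, 0.9]
finger_gap: 0.152
```

```bash
python3 -c "
from h import *; st()"
```

```text
t 13.45 tcp [ 0.499  -0.258   0.1202] yang -0.598 z [-0.035 -0.178 -0.983] F [ 1.1 -0.5  0.9] T [ 0.12  0.   -0.01] q6 0.19 gap 0.152
```

Request:
jog_arm([
  [15, 0.1, 0.2, -0.8, 0.04],
  [15, 0.05, 0.1, -1.0, 0.02],
  [15, 0, 0.05, -0.5, 0],
])

```text
t: 13.7
tcp_pos: [0.5044, -0.255, 0.1032]
tool_rot: [0.866, 0.49, -0.052, 0.079]
force: [0.3, 0.1, 0.4]
finger_gap: 0.148
```

```bash
python3 -c "
from h import *; st()"
```

```text
t 13.7 tcp [ 0.5044 -0.255   0.1032] yang -0.533 z [-0.013 -0.187 -0.982] F [0.3 0.1 0.4] T [ 0.04 -0.    0.01] q6 0.15 gap 0.148
```

Request:
jog_arm([
  [15, -0.3, 0.03, -0.5, -0.05],
  [15, -0.05, 0.03, -0.4, -0.1],
  [15, 0, 0.05, -0.15, -0.1],
])

```text
t: 13.95
tcp_pos: [0.5002, -0.2546, 0.0966]
tool_rot: [0.922, 0.376, -0.063, 0.074]
force: [-5.4, -3.9, 3.8]
finger_gap: 0.146
```

```bash
python3 -c "
from h import *; st()"
```

```text
t 13.95 tcp [ 0.5002 -0.2546  0.0966] yang -0.789 z [-0.061 -0.184 -0.981] F [-5.4 -3.9  3.8] T [-0.67  1.03 -0.04] q6 0.43 gap 0.146
```

Request:
jog_arm([
  [15, 0, 0, -0.1, -0.12],
  [15, 0, 0, -0.1, -0.12],
])

```text
t: 14.12
tcp_pos: [0.4983, -0.2551, 0.0977]
tool_rot: [0.961, 0.259, -0.075, 0.067]
force: [2.0, -0.7, 2.7]
finger_gap: 0.15
```

```bash
python3 -c "
from h import *; st()"
```

```text
t 14.12 tcp [ 0.4983 -0.2551  0.0977] yang -1.036 z [-0.109 -0.167 -0.98 ] F [ 2.  -0.7  2.7] T [ 0.12 -0.61  1.06] q6 0.67 gap 0.15
```

Request:
jog_arm([
  [15, 0, 0, -0.05, -0.12],
  [15, 0, 0, -0.05, -0.08],
])

```text
t: 14.28
tcp_pos: [0.4984, -0.2555, 0.0991]
tool_rot: [0.982, 0.161, -0.082, 0.061]
force: [-1.6, -0.3, -8.3]
finger_gap: 0.149
```

```bash
python3 -c "
from h import *; st()"
```

```text
t 14.28 tcp [ 0.4984 -0.2555  0.0991] yang -1.237 z [-0.141 -0.146 -0.979] F [-1.6 -0.3 -8.3] T [ 0.3  -0.12  1.84] q6 0.85 gap 0.149
```

Request:
jog_arm([
  [15, 0, 0, 0, 0.12],
  [15, 0, 0, 0, 0.12],
  [15, 0, 0, 0, 0.12],
  [15, 0, 0, 0.8, 0],
  [15, 0, 0, 2, 0],
  [15, 0, 0, 4, 0],
  [15, 0, 0, 4, 0],
  [15, -0.5, 3, 2, 0],
])

```text
t: 14.95
tcp_pos: [0.4917, -0.2266, 0.2288]
tool_rot: [0.935, 0.338, -0.073, 0.073]
force: [1.2, -0.0, 1.1]
finger_gap: 0.15
```

Request:
jog_arm([
  [15, -0.5, 4, 0, 0],
  [15, -0.5, 4, 0, 0],
  [15, -0.5, 4, 0, 0],
  [15, -0.5, 4, 0, 0],
  [15, -0.5, 4, 0, 0],
  [15, -0.5, 4, 0, 0],
  [15, -0.5, 4, 0, 0],
  [15, -0.5, 0, 0, 0],
])

```text
t: 15.62
tcp_pos: [0.4565, 0.0642, 0.2503]
tool_rot: [0.938, 0.332, -0.054, 0.085]
force: [-0.2, 0.0, -0.4]
finger_gap: 0.153
```

```bash
python3 -c "
from h import *; st()
p=snapshot('top');save(p,'top7')
for n in('slot_left','slot_right','cover_edge','hex_key','hex_bolt','bush'): print(n,[(np.round(d['centre'],3).tolist(),round(d['score'],2)) for d in models.pinpoint(p,n)[:1]])
cv2.imwrite('pics/t7.png',cv2.resize(p['image'][215:315,185:335],None,fx=5,fy=5,interpolation=cv2.INTER_CUBIC)[:,:,::-1])
g=cv2.cvtColor(p['image'],cv2.COLOR_RGB2GRAY);bg=cv2.resize(g[215:315,185:335],None,fx=5,fy=5,interpolation=cv2.INTER_CUBIC)
for t in(90,100):
  for c in cv2.findContours((bg<t).astype(np.uint8),cv2.RETR_LIST,cv2.CHAIN_APPROX_NONE)[0]:
    if 9000<cv2.contourArea(c)<15000:
      b=cv2.boxPoints(cv2.minAreaRect(c))/5+[185,215];w=np.array([ray(p,q,.1) for q in b])[:,:2]
      e=sorted([w[1]-w[0],w[2]-w[1]],key=np.linalg.norm);print(t,w.mean(0).round(4),'ang',round(np.arctan2(e[1][1],e[1][0])%np.pi-np.pi,3))
"
```

```text
t 15.62 tcp [0.4565 0.0642 0.2503] yang -0.881 z [-0.045 -0.196 -0.98 ] F [-0.2  0.  -0.4] T [ 0.1  -0.01 -0.01] q6 1.02 gap 0.153
slot_left [([0.502, -0.259, 0.106], 0.62)]
slot_right [([0.445, -0.357, 0.111], 0.85)]
cover_edge [([0.422, -0.28, 0.11], 0.83)]
hex_key [([0.391, -0.229, -0.003], 0.65)]
hex_bolt [([0.583, -0.18, -0.005], 0.65)]
bush [([0.445, -0.356, 0.111], 0.73)]
90 [ 0.4458 -0.3584] ang -0.499
90 [ 0.5035 -0.2562] ang -0.274
100 [ 0.4458 -0.3583] ang -0.499
100 [ 0.5034 -0.2562] ang -0.278
```

View pics/t7.png

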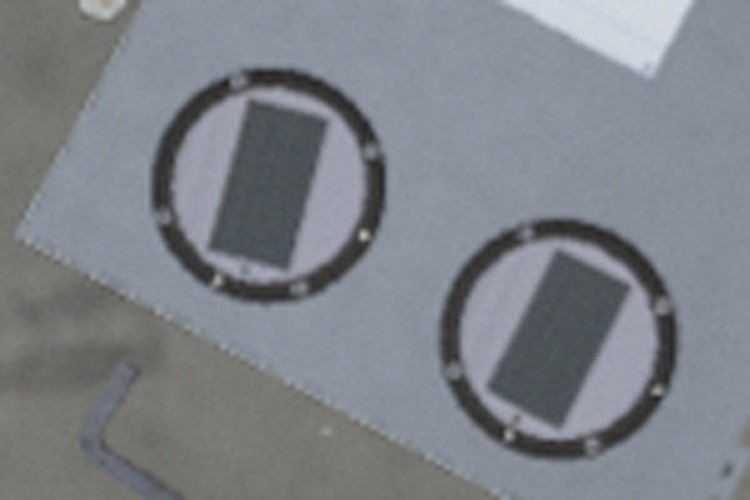

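Request:
jog_arm([
  [15, 0, 0, 0, -0.12],
  [15, 0, 0, 0, -0.12],
  [15, 0, 0, 0, -0.12],
  [15, 0, 0, 0, -0.12],
  [15, 0, 0, 0, -0.12],
  [15, 0, 0, 0, -0.12],
  [15, 0, 0, 0, -0.12],
  [15, 0, 0, 0, -0.12],
])

```text
t: 16.63
tcp_pos: [0.4598, 0.0457, 0.2479]
tool_rot: [0.981, -0.164, -0.092, 0.049]
force: [-0.1, 0.1, -0.2]
finger_gap: 0.15
```

```bash
python3 -c "
from h import *; st()"
```

```text
t 16.63 tcp [0.4598 0.0457 0.2479] yang -1.892 z [-0.197 -0.065 -0.978] F [-0.1  0.1 -0.2] T [ 0.02 -0.08 -0.02] q6 1.85 gap 0.15
```

Request:
jog_arm([
  [15, 0, 0, 0, -0.12],
  [15, 0, 0, 0, -0.12],
  [15, 0, 0, 0, 0],
  [15, 0, 0, 0, 0],
  [15, 0, 0, 0, 0],
  [15, 0, 0, 0, 0],
  [15, 0, 0, 0, 0],
  [15, 0, 0, 0, 0],
])

```text
t: 17.3
tcp_pos: [0.4619, 0.0373, 0.2466]
tool_rot: [0.952, -0.287, -0.098, 0.037]
force: [-0.2, -0.3, 0.3]
finger_gap: 0.148
```

```bash
python3 -c "
from h import *; st()"
```

```text
t 17.3 tcp [0.4619 0.0373 0.2466] yang -2.145 z [-0.208 -0.014 -0.978] F [-0.2 -0.3  0.3] T [-0.   -0.14  0.03] q6 2.04 gap 0.148
```

Request:
jog_arm([
  [15, 0.2, -1, 0, 0.12],
  [15, 0.2, -2, 0, 0.12],
  [15, 0.2, -2, 0, 0.12],
  [15, 0.2, -2, 0, 0.12],
  [15, 0.2, -2, 0, 0.12],
  [15, 0.2, -2, 0, 0.12],
  [15, 0.2, -2, 0, 0.12],
  [15, 0.2, -2, 0, 0.12],
])

```text
t: 17.97
tcp_pos: [0.4784, -0.1129, 0.247]
tool_rot: [0.973, 0.205, -0.07, 0.079]
force: [-0.4, -0.1, 0.3]
finger_gap: 0.15
```

Request:
jog_arm([
  [15, 0.2, -2, 0, 0.12],
  [15, 0.2, -2, 0, 0.12],
  [15, 0.2, -2, 0, 0.12],
  [15, 0.2, -2, 0, 0.12],
  [15, 0.2, -1, 0, 0.12],
  [15, 0.2, 0, -1, 0.08],
  [15, 0, 0, -1, 0],
  [15, 0, 0, 0, 0],
])

```text
t: 18.63
tcp_pos: [0.4915, -0.2088, 0.2283]
tool_rot: [0.84, 0.531, -0.038, 0.101]
force: [-0.4, 0.8, -1.0]
finger_gap: 0.148
```

```bash
python3 -c "
from h import *; st()"
```

```text
t 18.63 tcp [ 0.4915 -0.2088  0.2283] yang -0.432 z [ 0.043 -0.211 -0.976] F [-0.4  0.8 -1. ] T [0.12 0.04 0.02] q6 0.05 gap 0.148
```

Request:
jog_arm([
  [15, 0.6, -2.4, -3, 0.02],
  [15, 0.3, -2.2, -3, 0.02],
  [15, 0, 0, -3, 0],
  [15, 0, 0, -1.2, 0],
  [15, 0, 0, 0, 0],
])

```text
t: 19.05
tcp_pos: [0.5049, -0.2564, 0.1271]
tool_rot: [0.827, 0.55, -0.034, 0.107]
force: [-0.9, 0.7, 0.4]
finger_gap: 0.148
```

```bash
python3 -c "
from h import *; st()"
```

```text
t 19.05 tcp [ 0.5049 -0.2564  0.1271] yang -0.384 z [ 0.062 -0.214 -0.975] F [-0.9  0.7  0.4] T [0.09 0.03 0.05] q6 -0.01 gap 0.148
```

Request:
jog_arm([
  [15, -0.3, 0.0, -0.8, 0],
  [15, -0.1, 0.05, -1.2, 0],
  [15, -0.05, 0.05, -0.7, 0],
  [15, 0, 0.03, -0.2, 0],
])

```text
t: 19.38
tcp_pos: [0.5021, -0.2547, 0.0995]
tool_rot: [0.826, 0.551, -0.033, 0.109]
force: [-0.6, 0.5, -0.7]
finger_gap: 0.147
```

```bash
python3 -c "
from h import *; st()"
```

```text
t 19.38 tcp [ 0.5021 -0.2547  0.0995] yang -0.381 z [ 0.066 -0.217 -0.974] F [-0.6  0.5 -0.7] T [ 0.18  0.04 -0.01] q6 0.02 gap 0.147
```

Request:
jog_arm([
  [15, 0, 0, -0.3, -0.1],
  [15, 0, 0, -0.1, -0.12],
  [15, 0, 0, -0.1, -0.12],
])

```text
t: 19.63
tcp_pos: [0.4997, -0.2555, 0.0971]
tool_rot: [0.91, 0.399, -0.054, 0.102]
force: [-3.1, -1.5, 3.7]
finger_gap: 0.152
```

```bash
python3 -c "
from h import *; st()"
```

```text
t 19.63 tcp [ 0.4997 -0.2555  0.0971] yang -0.731 z [-0.017 -0.23  -0.973] F [-3.1 -1.5  3.7] T [-0.09  0.5  -0.1 ] q6 0.44 gap 0.152
```

Request:
jog_arm([
  [15, 0.05, 0, -0.1, -0.12],
  [15, 0.05, 0, -0.1, -0.12],
])

```text
t: 19.8
tcp_pos: [0.4987, -0.2555, 0.0976]
tool_rot: [0.952, 0.283, -0.069, 0.096]
force: [-2.6, -1.2, 1.9]
finger_gap: 0.15
```

```bash
python3 -c "
from h import *; st()"
```

```text
t 19.8 tcp [ 0.4987 -0.2555  0.0976] yang -0.978 z [-0.077 -0.221 -0.972] F [-2.6 -1.2  1.9] T [-0.07  0.27  0.78] q6 0.69 gap 0.15
```

Request:
jog_arm([
  [15, 0.05, 0, 0, -0.06],
  [15, 0, 0, 0.3, 0.0],
  [15, 0, 0, 2.5, -0.02],
  [15, 0, 0, 4, 0],
  [15, 0, 0, 4, 0],
  [15, 0, 0, 2, 0],
  [15, 0, 4, 0, 0],
  [15, -0.5, 4, 0, 0],
])

```text
t: 20.47
tcp_pos: [0.4963, -0.1786, 0.2339]
tool_rot: [0.962, 0.245, -0.069, 0.095]
force: [0.7, 0.7, -0.3]
finger_gap: 0.147
```

Request:
jog_arm([
  [15, -0.5, 4, 0, 0],
  [15, -0.5, 4, 0, 0],
  [15, -0.5, 4, 0, 0],
  [15, -0.5, 4, 0, 0],
  [15, -0.5, 4, 0, 0],
  [15, -0.5, 4, 0, 0],
  [15, 0, 0, 0, 0],
  [15, 0, 0, 0, 0],
])

```text
t: 21.13
tcp_pos: [0.4666, 0.0777, 0.2466]
tool_rot: [0.961, 0.252, -0.053, 0.098]
force: [0.7, 0.0, -0.2]
finger_gap: 0.147
```

```bash
python3 -c "
from h import *; st()
p=snapshot('top');save(p,'top8')
for n in('slot_left','slot_right','cover_edge','hex_key','hex_bolt','bush'): print(n,[(np.round(d['centre'],3).tolist(),round(d['score'],2)) for d in models.pinpoint(p,n)[:1]])
cv2.imwrite('pics/t8.png',cv2.resize(p['image'][215:315,185:335],None,fx=5,fy=5,interpolation=cv2.INTER_CUBIC)[:,:,::-1])
g=cv2.cvtColor(p['image'],cv2.COLOR_RGB2GRAY);bg=cv2.resize(g[215:315,185:335],None,fx=5,fy=5,interpolation=cv2.INTER_CUBIC)
for t in(90,100):
  for c in cv2.findContours((bg<t).astype(np.uint8),cv2.RETR_LIST,cv2.CHAIN_APPROX_NONE)[0]:
    if 9000<cv2.contourArea(c)<15000:
      b=cv2.boxPoints(cv2.minAreaRect(c))/5+[185,215];w=np.array([ray(p,q,.1) for q in b])[:,:2]
      e=sorted([w[1]-w[0],w[2]-w[1]],key=np.linalg.norm);print(t,w.mean(0).round(4),'ang',round(np.arctan2(e[1][1],e[1][0])%np.pi-np.pi,3))
"
```

```text
t 21.13 tcp [0.4666 0.0777 0.2466] yang -1.046 z [-0.054 -0.215 -0.975] F [ 0.7  0.  -0.2] T [ 0.11 -0.08 -0.03] q6 1.23 gap 0.147
slot_left [([0.5, -0.26, 0.108], 0.87)]
slot_right [([0.446, -0.36, 0.111], 0.86)]
cover_edge [([0.421, -0.282, 0.111], 0.84)]
hex_key [([0.391, -0.228, -0.001], 0.61)]
hex_bolt [([0.582, -0.18, -0.004], 0.39)]
bush [([0.652, -0.224, -0.003], 0.42)]
90 [ 0.4458 -0.3584] ang -0.499
90 [ 0.5035 -0.2563] ang -0.513
100 [ 0.4457 -0.3585] ang -0.508
100 [ 0.5034 -0.2563] ang -0.512
```

View pics/t8.png

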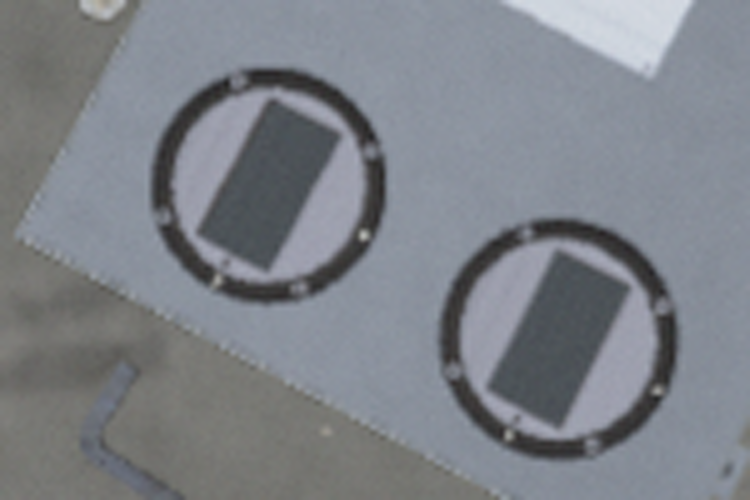

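Both dots now stand at their ticks (left dot ~(225,263) at tick (217,282); right ~(516,419) at tick (510,435)), slots at -0.51 and -0.50 rad against -0.515 expected. The cover is shut and the arm is clear, so I'm handing it in.

```bash
python3 -c "
from h import *; print(workorder.sign_off())"
```

```text
the job is handed in; nothing more can be done
None
```

The cover is shut and both latches are turned to their stops; I handed the job in at about 21 s. I pressed the cover home and turned the left latch first, then the right.

**Left latch turned three times:** my first withdrawal left it about 0.07 rad short of its stop. I turned it again, and that withdrawal dragged it back about 0.24 rad. The third time I lifted the fingers out without turning back, and it stayed put. It stayed in its locked range throughout and the cover stayed down.

**Last checks:**
- **Slots:** the left measured -0.51 rad and the right -0.50 rad, against about -0.515 expected at the stop. That is within what I can read from the picture.
- **Dots:** both dark dots stand at their white ticks.
- **Cover:** the front edge reads about 0.110 m high, against 0.107 m when home. That is within the network's 4 mm error.
- **Loose things:** the hex key, bolt and bush read the same as at the start, within the network's error. The network never found the spanner, so I could only see it in the pictures; the arm did not go near it.

**Other points:**
- **Force peak:** the wrist force briefly reached about 81 N during the first press; the limit is 120 N.
- **Tool tilt:** the tool slowly tilted to about 0.22 rad over the job, and the jog commands could not correct that.

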